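# Level the stand, then lift the tube rack off it and hold it level

## Task

The little levelling stand is out of level with a rack of open tubes standing on it. Without taking the rack off, turn the stand's black knob until the platform sits level, then grip the rack, lift it straight up about 10 cm clear of the platform and hold it there level and still; the program finishes while the robot is still holding it. Never tip the rack, and leave the timer, the tape roll and the dropper bottle where they stand.

Things in the scene. Friction and masses are not known exactly. Their poses are not given: they have to be found in the camera images.
- stand: White levelling stand, fixed to the worktop: base plate 120 x 230 mm, 14 mm high. Origin on the worktop; its -y axis points along the plate to the knob end, z up. The platform's pivot runs along the stand's x at y = +30 mm, 36 mm above the worktop. Two steel index posts (10 mm thick, at y = +102 mm, beyond the platform's end away from the knob) have their tops 46 mm above the worktop: flush with the platform's top when it is level.
- platform (a joint): Tilt of the hinged aluminium platform with a grey mat (100 x 130 mm, centred over its pivot), in rad: 0 = level, negative = knob end low. It can only be moved by the knob. It starts knob end low, at -0.10 to -0.06.
- platform_top (a point): Centre of the platform's top face (stand x = 0, y = +30 mm), 46 mm above the worktop when level; z is the normal of the platform.
- knob (a joint): Turn of the black round adjusting knob, rad, seen from above: growing = clockwise = knob end of the platform rises by 0.04 rad of tilt for each rad of knob. It stays where it is left (friction 0.08 N m); range -2.9 to 1.5; 0 = platform level. It starts at -2.5 to -1.5, so it needs more than one grip.
- knob_grip (a point): On the vertical axis of the knob, 78 mm above the worktop (stand x = 0, y = -85 mm). The knob is 36 mm in diameter, reaches from 60 to 88 mm above the worktop, stays at that height as it turns and may be gripped across any diameter from above.
- tube_rack: Pale beige rack with small white tubes, 58 (x) x 86 (y) x 43 mm high, 0.10 to 0.21 kg. Origin at the centre of its underside, z up. Its plain walls are 33 mm high under a 36 mm high deck; the tubes stand 7 mm above the deck. It stands near the middle of the platform with its 86 mm length about along the stand's x; grip it across the 58 mm width (along its own x).
- timer: White bench timer with a red dial, 62 x 62 x 46 mm, standing behind the stand, on its far (+x) side; origin at the centre of its underside. Leave alone.
- tape: Beige roll of tape, 66 mm in diameter, 19 mm high, lying behind the stand, left of the timer; origin at the centre of its underside. Leave alone.
- dropper: Small dropper bottle with red cap, 22 mm in diameter, 62 mm high, standing beyond the knob end of the stand; origin at the centre of its underside. Leave alone.
Not all that is in view belongs to the job. What is shaped like the tube_rack but blue, purple or turquoise is not meant.

How it is judged:
By the outcome, as a careful person would: the job done as asked, in the order asked, and still so for the second after the job is handed in, while the arm keeps its last pose, push and grip.
It also fails if it takes over 61 s, if anything falls off the work surface, if the arm or the gripper's body presses on something with over 40 N, if the wrist force passes 120 N, or if a joint passes its speed limit or range.

## Robot

A 7-joint arm with a two-finger parallel gripper is mounted at the origin on a cart in front of the work surface, level with it; the furniture and walls round the work are solid. World frame = base frame: x ahead of the robot, y to its left, z up, the work surface at z = 0. Lengths are in m, angles in degrees, forces in N, time in s.
With the tool pointing down it reaches from about 0.425 to 0.95 m from the base axis. Payload 4.7 kg.
Tool frame: the origin (TCP) lies between the finger pads; the fingertips stand 22 mm ahead of it and the grasp point (between the pads) lies 3 mm ahead of it; z points along the fingers, x is the direction in which the jaws open and shut, and the axes are right-handed (so a half turn about z gives the same grasp; the last joint's range is limited). The gripper opens to 85 mm and grips with 20 to 120 N. Pads are 22 mm wide; open, the fingers measure 114 mm over their backs; the gripper's body (76 mm by 85 mm) begins 54 mm behind the grasp point. The pads swing forward as they close: fully open they stand 13 mm farther back than shut.
Start: joints at [-69.838, 26.849, -2.785, 87.806, 1.381, 65.374, -4.715], TCP at [0.251, 0.627, 0.253] pointing down, gripper open.
Joint ranges: [-148.3, 148.3], [-19.14, 114.17], [-79.39, 73.82], [5.75, 140.21], [-59.74, 239.74], [12.07, 113.84], [-152.46, 152.46]. Speed limits (degrees/s): [147.25, 147.25, 180, 180, 180, 180, 180].

## Interface

Orientations are given as a 3x3 rotation matrix whose columns are the frame's x, y, z axes.
In Python, from cell import ctrl gives the robot as it stands.
- The arm moves only by the tool play_rows, never from a script. Its argument "rows" is one flat list of numbers, 7 for each row, row after row: the shift along the world's x, y, z in m, then the turn, a rotation vector about the world's x, y, z in degrees, then the closure in counts, from 0 (fully open) to 255 (shut). In form: [tx, ty, tz, ax, ay, az, hand, tx, ty, tz, ax, ay, az, hand, ...]. A call has 1 to 5 rows; each row is the pose to reach, as a shift and turn from the pose commanded when the call began; what a row does not reach only later rows make up. A row lasts 1/12 s, in which the tool goes at most 41.7 mm and 7.16 degrees, less where a joint would pass 70% of its speed; a pose out of reach is approached as far as the arm can. A call with a gripper value outside its range is refused whole. The fingers move at their own pace and stop on an object; the grip force is fixed at half the most. Time passes only in rows, so rows that repeat a pose let the fingers close. It gives the time, the measured TCP pose, the force and the opening at its end, in the units of the state.
- ctrl.get_state(): the state, without advancing time (a new reading comes with each control period).
- ctrl.get_image(name): name is "side" or "top"; returns a dict with "frame" (384x512x3 uint8, red, green, blue), "K" (3x3 intrinsics, pixels), "dist" ([k1, k2, p1, p2, k3] as OpenCV has them; the pictures are not rectified), "rvec" (rotation vector, rad) and "tvec" (3), from world to camera coordinates, as OpenCV has them. Camera axes: x right, y down, z forward; pixel columns grow to the right and rows downward; lengths in m; the calibration is good to about 2 mm. A picture is of the moment at which its call begins. There is no depth.
- ctrl.hand_in(): hands the job in, once; it reports no verdict.
The state is a dict: "t": time; "q": joint angles; "joint_vel": joint speeds; "tau": joint torques, N m; "ee_pos": TCP position; "ee_rot": TCP orientation; "force": force on the tool from outside, world axes, zero at the start; "ft_torque": the same for the moment, N m; "gripper_width": finger opening in m.
Only numpy, scipy, OpenCV 4.12 (cv2) and the standard library are available. Lean on these libraries where they do the work, as an engineer would, in place of code of your own. Each camera call takes 0.05 s, during which the arm holds its last target.

## Working session

There is one attempt and no reset: what is moved stays moved. The work goes in short steps, Python scripts to look and compute and a tool call to move; the robot and the scene stay as the last step left them, time stands still between calls to the robot, and variables do not carry over. Pictures are saved under pics/ and viewed, and the job is handed in when it is done.

Besides the shell and the picture viewer there is one more tool, called after "Request:" as a command line: name --argument value ..., lists and objects as JSON in quotes. play_rows: Moves the arm, as the interface text tells. Its arguments: {"type":"object","properties":{"rows":{"type":"array"}},"required":["rows"]}

```bash
ls; mkdir -p pics
python3 - <<'E'
from cell import ctrl
import cv2
s=ctrl.get_state();print(s)
for n in("side","top"):
    d=ctrl.get_image(n);cv2.imwrite(f"pics/{n}0.png",d["frame"][:,:,::-1]);print(d["K"],d["dist"],d["rvec"],d["tvec"])
E
```

```text
pics
{'t': 0.0, 'q': array([-69.83695591,  26.8970475 ,  -2.7826152 ,  87.87687238,
         1.38195831,  65.37538087,  -4.71375366]), 'joint_vel': array([-0.02129529,  0.12984376,  0.04698152, -0.06028439,  0.0208054 ,
       -0.05645288, -0.03801061]), 'tau': array([ 3.54844515e-04, -5.10313547e+01, -4.68843291e-02, -2.37712437e+01,
        1.04856089e-02,  7.33945722e-03, -1.49173115e-05]), 'ee_pos': array([0.25067965, 0.62611327, 0.25224108]), 'ee_rot': array([[ 3.71632121e-01,  9.28379849e-01, -6.49372922e-04],
       [ 9.28377886e-01, -3.71632673e-01, -1.91239708e-03],
       [-2.01675911e-03,  1.07844723e-04, -9.99997961e-01]]), 'force': array([-0.13682328,  0.75125298, -0.32255127]), 'ft_torque': array([ 0.00336329, -0.00746637,  0.07287929]), 'gripper_width': 0.08556926879917309}
[[419.8161255    0.         261.61871199]
 [  0.         419.8161255  189.71416584]
 [  0.           0.           1.        ]] [-0.11978354  0.          0.          0.          0.        ] [ 1.91184859 -0.39473647  0.3073667 ] [-0.51849462  0.11310835  0.76846195]
[[361.74405997   0.         255.51610816]
 [  0.         361.74405997 197.53661882]
 [  0.           0.           1.        ]] [-0.11222283  0.          0.          0.          0.        ] [ 2.19188055 -2.14810284  0.05716775] [-0.08409651  0.51955302  0.8830893 ]
```

View pics/side0.png

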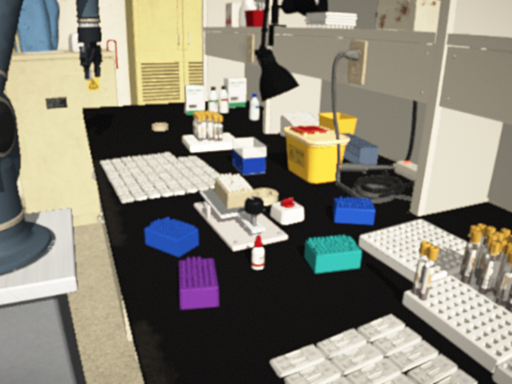

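View pics/top0.png

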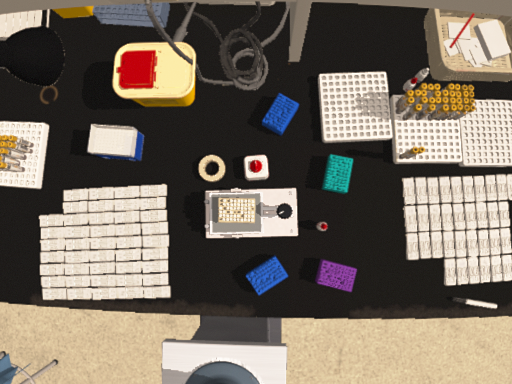

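The top view shows the stand spanning about (205–298, 188–238), with the knob at (285,211), the rack at (236,209) and the dropper at (322,226). The side view shows the stand at about (240,215) and the knob at (255,205). I'll zoom in on both and measure.

```bash
cat > h.py <<'E'
import cv2,numpy as np
from cell import ctrl
class Cam:
    def __init__(s,n):
        d=ctrl.get_image(n);s.f=d["frame"][:,:,::-1].copy();s.K=d["K"];s.d=np.array(d["dist"]);s.r=np.array(d["rvec"]);s.t=np.array(d["tvec"]);s.R=cv2.Rodrigues(s.r)[0];s.c=-s.R.T@s.t
    def ray(s,p):
        u=cv2.undistortPoints(np.array(p,float).reshape(-1,1,2),s.K,s.d).reshape(-1,2)
        v=np.c_[u,np.ones(len(u))]@s.R;return v/np.linalg.norm(v,axis=1)[:,None]
    def plane(s,p,z):
        v=s.ray(p);return s.c+v*((z-s.c[2])/v[:,2])[:,None]
    def proj(s,P):
        return cv2.projectPoints(np.array(P,float).reshape(-1,3),s.r,s.t,s.K,s.d)[0].reshape(-1,2)
    def zoom(s,x0,y0,x1,y1,k,name):
        cv2.imwrite(name,cv2.resize(s.f[y0:y1,x0:x1],None,fx=k,fy=k,interpolation=cv2.INTER_CUBIC))
E
python3 - <<'E'
from h import *
a=Cam("top");a.zoom(195,145,335,245,5,"pics/tz.png");print(a.c)
b=Cam("side");b.zoom(185,165,315,275,5,"pics/sz.png");print(b.c)
g=cv2.cvtColor(a.f,cv2.COLOR_BGR2GRAY)
m=np.zeros_like(g);m[180:245,198:304]=((g>95)[180:245,198:304])*255
m=cv2.morphologyEx(m,cv2.MORPH_CLOSE,np.ones((9,9)))
c=max(cv2.findContours(m,0,2)[0],key=cv2.contourArea)
P=a.plane(c.reshape(-1,2),.014)[:,:2]
print(cv2.minAreaRect((P*1000).astype(np.float32)), cv2.boundingRect(c))
E
```

```text
[ 0.45170929 -0.09650452  0.91842248]
[ 0.18418712 -0.82536947  0.39623766]
((492.82696533203125, -62.036277770996094), (145.6020050048828, 231.56411743164062), 0.9870447516441345) (205, 180, 93, 59)
```

View pics/tz.png

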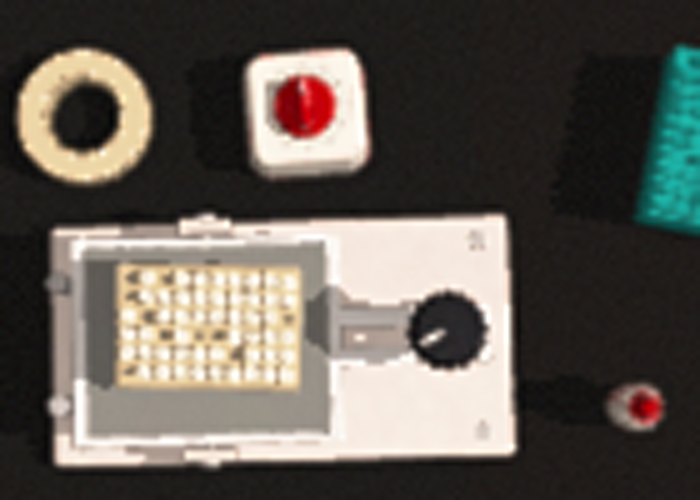

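View pics/sz.png

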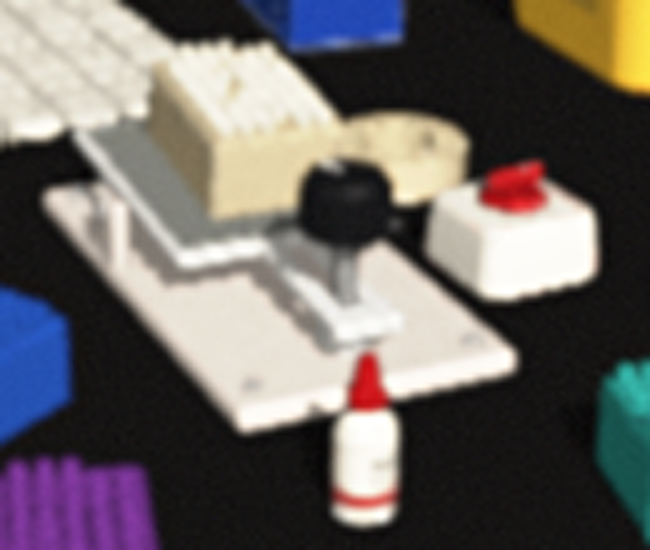

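```bash
cat > m.py <<'E'
from h import *
def zt(p,o,k=5): return (np.array(p,float)+.5)/k-.5+np.array(o)
E
python3 - <<'E'
from m import *
np.set_printoptions(precision=4,suppress=True)
a=Cam("top");b=Cam("side")
O=(195,145);S=(185,165)
pl=a.plane(zt([(55,230),(508,215),(515,455),(57,465)],O),.014);print("plate top",pl)
pb=b.plane(zt([(42,195),(240,415),(517,352)],S),.014);print("plate side L,near,right",pb)
print("knob top", a.plane(zt([(449,329)],O),.088), "ptr",a.plane(zt([(430,338)],O),.088))
print("rack deck 36+46",a.plane(zt([(118,266),(299,264),(301,386),(118,386)],O),.083))
print("plat rim",a.plane(zt([(78,240),(328,240),(330,437),(78,440)],O),.046))
print("dropper",a.plane(zt([(645,406)],O),.062),"timer",a.plane(zt([(306,112)],O),.046))
def tri(p,q):
    v=a.ray([p])[0];w=b.ray([q])[0]
    A=np.c_[v,-w];s=np.linalg.lstsq(A,b.c-a.c,rcond=None)[0]
    P=a.c+v*s[0];Q=b.c+w*s[1];return (P+Q)/2,P-Q
for n,p,q in [("plat near(BR)",(330,437),(183,255)),("plat BL",(78,440),(78,138)),("plate BR",(515,455),(240,410)),("plate TR",(508,215),(517,350))]:
    print(n,*tri(zt(p,O),zt(q,S)))
b.zoom(195,170,275,230,10,"pics/sz2.png")
a.zoom(200,180,300,240,8,"pics/tz2.png")
E
```

```text
plate top [[ 0.5367  0.053   0.014 ]
 [ 0.5485 -0.1751  0.014 ]
 [ 0.4286 -0.1802  0.014 ]
 [ 0.4186  0.0484  0.014 ]]
plate side L,near,right [[ 0.4157  0.0455  0.014 ]
 [ 0.4274 -0.1818  0.014 ]
 [ 0.5475 -0.1743  0.014 ]]
knob top [[ 0.4875 -0.1423  0.088 ]] ptr [[ 0.4832 -0.1336  0.088 ]]
rack deck 36+46 [[ 0.5139  0.0115  0.083 ]
 [ 0.5165 -0.0726  0.083 ]
 [ 0.4601 -0.0748  0.083 ]
 [ 0.4582  0.01    0.083 ]]
plat rim [[ 0.529   0.0363  0.046 ]
 [ 0.5313 -0.0854  0.046 ]
 [ 0.4362 -0.0883  0.046 ]
 [ 0.432   0.0334  0.046 ]]
dropper [[ 0.454  -0.2369  0.062 ]] timer [[ 0.5937 -0.0734  0.046 ]]
plat near(BR) [ 0.437  -0.0885  0.0377] [-0.0018  0.0006  0.    ]
plat BL [0.4312 0.0339 0.0444] [ 0.0016 -0.0005 -0.0001]
plate BR [ 0.4284 -0.18    0.015 ] [ 0.0005 -0.0002  0.    ]
plate TR [ 0.5479 -0.1748  0.0151] [ 0.001  -0.0005  0.0002]
```

View pics/sz2.png

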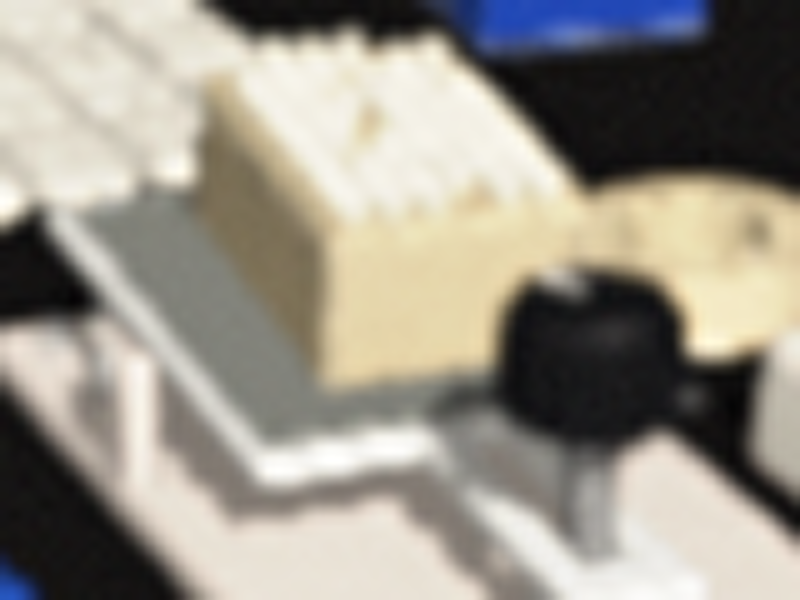

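View pics/tz2.png

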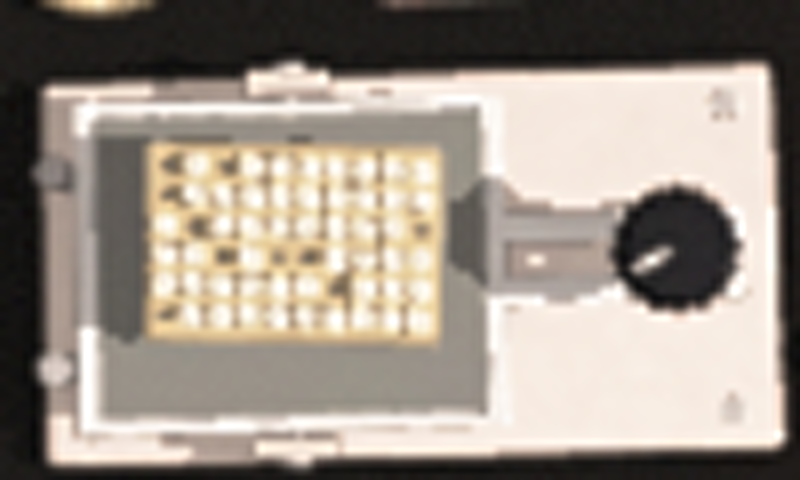

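Plate and knob agree to a few mm across the two views. Contrary to the text, the rack's 86 mm length lies along the stand's y, so its width is along world x. Next I'll cross-check the knob axis in the side view.

Run:
```python
from m import *
np.set_printoptions(precision=4,suppress=True)
a=Cam("top");b=Cam("side")
def blob(c,x0,y0,x1,y1,th):
    g=cv2.cvtColor(c.f,cv2.COLOR_BGR2GRAY)[y0:y1,x0:x1]
    m=((g<th)*255).astype(np.uint8)
    n,l,s,ce=cv2.connectedComponentsWithStats(m)
    for i in range(1,n):
        if s[i,4]>30: print(s[i]+[x0,y0,0,0,0],ce[i]+[x0,y0])
blob(a,270,198,296,226,75)
blob(b,240,190,268,218,70)
for dy in(-.146,-.1423,-.139):
  for name,c in(("top",a),("side",b)):
    th=np.linspace(0,6.28,60)
    P=[(0.4875+.018*np.cos(t),dy+.018*np.sin(t),z) for t in th for z in(.06,.088)]
    q=c.proj(P);print(dy,name,q.min(0),q.max(0))
```

```text
[277 204  15  15 159] [283.9686 210.5472]
[243 198  25  19 307] [255.2964 206.6645]
-0.146 top [277.7291 202.6065] [293.8699 218.5223]
-0.146 side [245.771  196.0179] [264.7218 216.7581]
-0.1423 top [276.1689 202.5755] [292.2576 218.4917]
-0.1423 side [245.0481 195.3561] [263.9174 215.9969]
-0.139 top [274.7774 202.5478] [290.8194 218.4643]
-0.139 side [244.4081 194.7701] [263.2051 215.3229]
```

Request:
play_rows --rows '[0.03, -0.028, 0, 0, 0, 0, 0, 0.06, -0.056, 0, 0, 0, 0, 20, 0.09, -0.084, 0, 0, 0, -4, 40, 0.12, -0.112, 0, 0, 0, -8, 60, 0.15, -0.14, 0, 0, 0, -12, 60]'

```text
t: 0.82
ee_pos: [0.4021, 0.4852, 0.2536]
ee_rot: [[0.559, 0.829, 0.0], [0.829, -0.559, 0.0], [0.001, -0.0, -1.0]]
force: [0.4, -0.5, -0.1]
gripper_width: 0.0656
```

Request:
play_rows --rows '[0.012, -0.038, 0, 0, 0, -2, 60, 0.024, -0.076, 0, 0, 0, -4, 60, 0.036, -0.114, 0, 0, 0, -7, 60, 0.048, -0.152, 0, 0, 0, -9, 60, 0.06, -0.19, 0, 0, 0, -11, 60]'

```text
t: 1.23
ee_pos: [0.4611, 0.2948, 0.2535]
ee_rot: [[0.706, 0.708, 0.0], [0.708, -0.706, 0.0], [0.001, -0.0, -1.0]]
force: [0.6, -0.1, 0.5]
gripper_width: 0.0654
```

Request:
play_rows --rows '[0.004, -0.04, 0, 0, 0, 0, 60, 0.008, -0.08, 0, 0, 0, 0, 60, 0.012, -0.12, 0, 0, 0, 0, 60, 0.016, -0.16, 0, 0, 0, 0, 60, 0.02, -0.2, 0, 0, 0, 0, 60]'

```text
t: 1.65
ee_pos: [0.4807, 0.0948, 0.2537]
ee_rot: [[0.705, 0.71, 0.001], [0.71, -0.705, 0.001], [0.001, 0.0, -1.0]]
force: [0.9, -0.3, -0.1]
gripper_width: 0.0655
```

Request:
play_rows --rows '[0.001, -0.04, -0.01, 0, 0, 0, 60, 0.003, -0.08, -0.02, 0, 0, 0, 60, 0.004, -0.12, -0.03, 0, 0, 0, 60, 0.005, -0.16, -0.04, 0, 0, 0, 60, 0.006, -0.198, -0.05, 0, 0, 0, 60]'

```text
t: 2.07
ee_pos: [0.4866, -0.1035, 0.2034]
ee_rot: [[0.705, 0.709, 0.001], [0.709, -0.705, 0.0], [0.001, 0.001, -1.0]]
force: [0.9, 0.5, 0.2]
gripper_width: 0.0651
```

Request:
play_rows --rows '[0.001, -0.036, -0.005, 0, 0, 0, 60, 0.001, -0.039, -0.035, 0, 0, 0, 60, 0.001, -0.039, -0.07, 0, 0, 0, 60, 0.001, -0.039, -0.1, 0, 0, 0, 60, 0.001, -0.039, -0.112, 0, 0, 0, 60]'

```text
t: 2.48
ee_pos: [0.4856, -0.14, 0.088]
ee_rot: [[0.705, 0.709, -0.006], [0.709, -0.705, 0.001], [-0.003, -0.005, -1.0]]
force: [0.7, 0.4, -0.0]
gripper_width: 0.0653
```

Run:
```python
from m import *
a=Cam("top");a.zoom(230,170,330,245,8,"pics/t3.png")
b=Cam("side");b.zoom(195,150,295,230,8,"pics/s3.png")
```

```text
(no output)
```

View pics/s3.png

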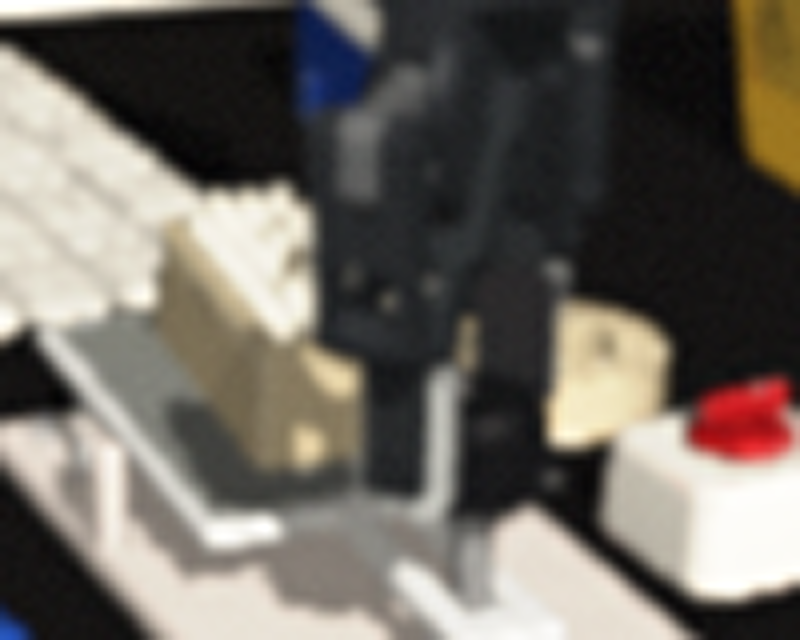

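View pics/t3.png

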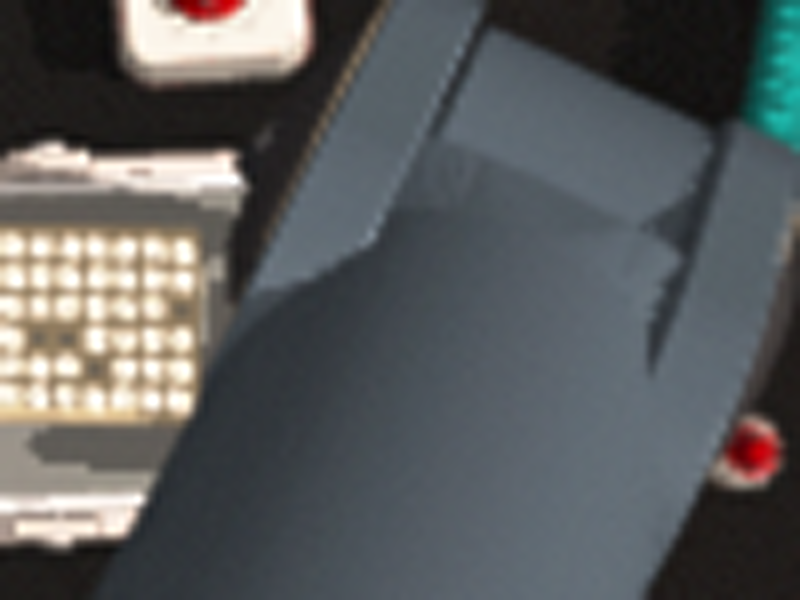

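The fingers straddle the knob and are clear of the rack. I'll lower a little more and close.

Request:
play_rows --rows '[0, 0, -0.007, 0, 0, 0, 60, 0, 0, -0.013, 0, 0, 0, 90, 0, 0, -0.013, 0, 0, 0, 150, 0, 0, -0.013, 0, 0, 0, 200, 0, 0, -0.013, 0, 0, 0, 230]'

```text
t: 3.0
ee_pos: [0.4866, -0.1417, 0.0792]
ee_rot: [[0.705, 0.709, -0.002], [0.709, -0.705, -0.001], [-0.002, -0.001, -1.0]]
force: [-4.1, -3.2, 4.4]
gripper_width: 0.034
```

Request:
play_rows --rows '[0, 0, 0, 0, 0, 0, 230, 0, 0, 0, 0, 0, 0, 230, 0, 0, 0, 0, 0, 0, 230]'

```text
t: 3.25
ee_pos: [0.4865, -0.1417, 0.0792]
ee_rot: [[0.705, 0.709, -0.001], [0.709, -0.705, -0.001], [-0.002, -0.0, -1.0]]
force: [-3.8, -3.6, 3.6]
gripper_width: 0.034
```

Request:
play_rows --rows '[0, 0, 0, 0, 0, -5, 230, 0, 0, 0, 0, 0, -10, 230, 0, 0, 0, 0, 0, -15, 230, 0, 0, 0, 0, 0, -20, 230, 0, 0, 0, 0, 0, -25, 230]'

```text
t: 3.67
ee_pos: [0.4868, -0.1416, 0.0792]
ee_rot: [[0.94, 0.34, -0.001], [0.34, -0.94, -0.001], [-0.001, 0.0, -1.0]]
force: [-4.3, -2.8, 2.4]
gripper_width: 0.0342
```

Run:
```python
from m import *
print(ctrl.get_state()["ft_torque"],ctrl.get_state()["q"])
b=Cam("side");b.zoom(195,150,295,230,8,"pics/s4.png")
```

```text
[-0.58391715  0.89124631 -0.00570115] [ -9.37617952  26.54712583  26.34377265 120.56373942 -19.187558
  36.91041031  49.97841255]
```

View pics/s4.png

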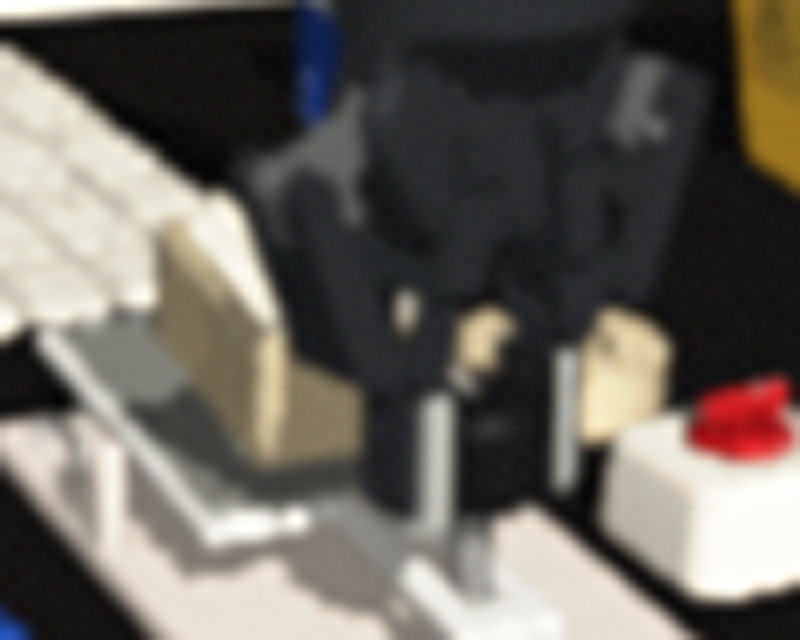

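Run:
```python
from m import *
x=cv2.imread("pics/s3.png");y=cv2.imread("pics/s4.png")
a=x[280:620,0:340];b=y[280:620,0:340]
cv2.imwrite("pics/cmp4.png",np.hstack([a,b]))
d=np.array(ctrl.get_state()["force"]);print(d)
# vertical profile along column 222 (zoom)
for c in (20,28):
  pass
for X in (215,230,245):
  print(X,x[480:570:4,X].mean(1).astype(int));print(X,y[480:570:4,X].mean(1).astype(int))
```

```text
[-4.39472087 -1.82162379  4.82610374]
215 [ 64  65  68  74  78  89 104 128 152 183 211 235 247 249 251 238 215 182
 153 131 121 127 136]
215 [104 110 114 118 121 130 142 161 180 201 218 231 240 242 239 221 196 166
 144 129 121 125 136]
230 [ 64  63  60  61  63  76  92 121 150 185 214 237 247 250 253 241 218 184
 153 129 119 125 138]
230 [ 72  85  97 112 123 138 154 177 200 222 237 244 249 241 227 201 172 144
 128 121 118 126 140]
245 [ 64  65  62  61  60  68  79 106 142 184 216 238 246 242 238 219 193 162
 137 127 131 150 172]
245 [ 64  71  77  89  98 118 140 174 208 238 250 252 254 244 224 191 158 131
 120 124 134 154 174]
```

View pics/cmp4.png

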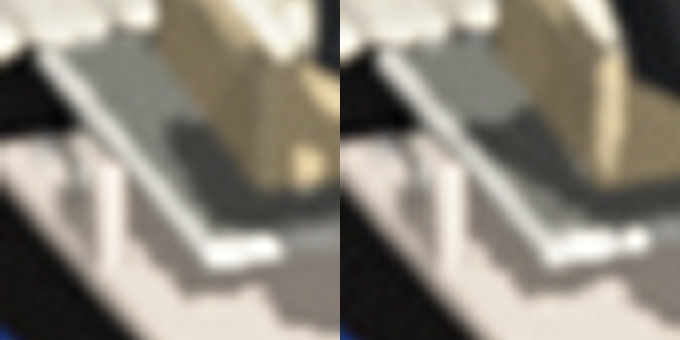

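The lower platform edge rose by about 0.6 px, as expected, so the knob is turning. Continuing.

Request:
play_rows --rows '[0, 0, 0, 0, 0, -6, 230, 0, 0, 0, 0, 0, -12, 230, 0, 0, 0, 0, 0, -18, 230, 0, 0, 0, 0, 0, -24, 230, 0, 0, 0, 0, 0, -30, 230]'

```text
t: 4.13
ee_pos: [0.4871, -0.1416, 0.0792]
ee_rot: [[0.984, -0.176, -0.0], [-0.176, -0.984, -0.001], [0.0, 0.001, -1.0]]
force: [-3.5, -2.2, 2.4]
gripper_width: 0.034
```

Request:
play_rows --rows '[0, 0, 0, 0, 0, -6, 230, 0, 0, 0, 0, 0, -12, 230, 0, 0, 0, 0, 0, -18, 230, 0, 0, 0, 0, 0, -24, 230, 0, 0, 0, 0, 0, -30, 230]'

```text
t: 4.55
ee_pos: [0.4874, -0.1417, 0.0792]
ee_rot: [[0.765, -0.644, 0.001], [-0.644, -0.765, -0.001], [0.001, 0.001, -1.0]]
force: [-3.0, -3.6, 0.5]
gripper_width: 0.0339
```

Run:
```python
from m import *
s=ctrl.get_state();print(s["force"],s["q"])
b=Cam("side");b.zoom(195,150,295,230,8,"pics/s5.png")
a=Cam("top");a.zoom(200,170,300,245,8,"pics/t5.png")
```

```text
[-2.97154963 -3.60654427  0.50866901] [-21.27409157  30.51279851  42.62589961 121.14036229 -32.23671668
  39.98804625   2.80102559]
```

View pics/s5.png

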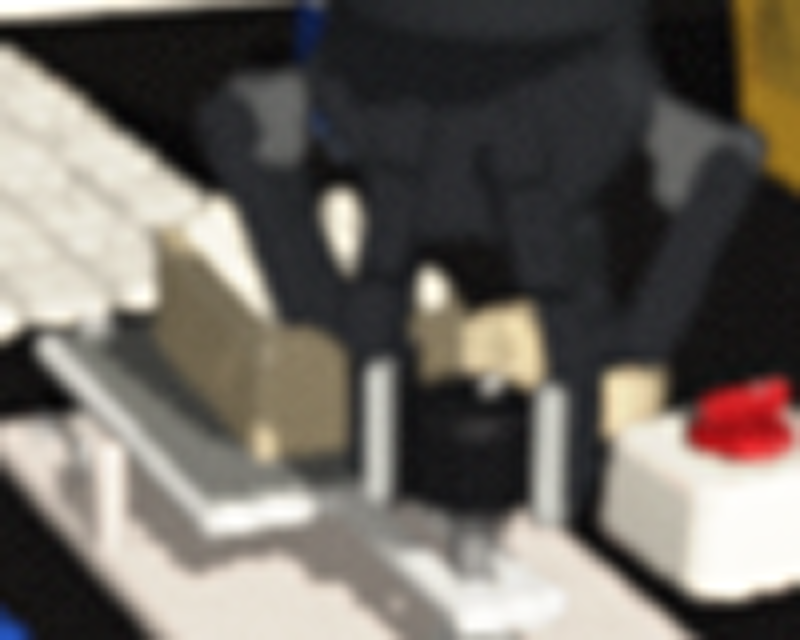

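View pics/t5.png

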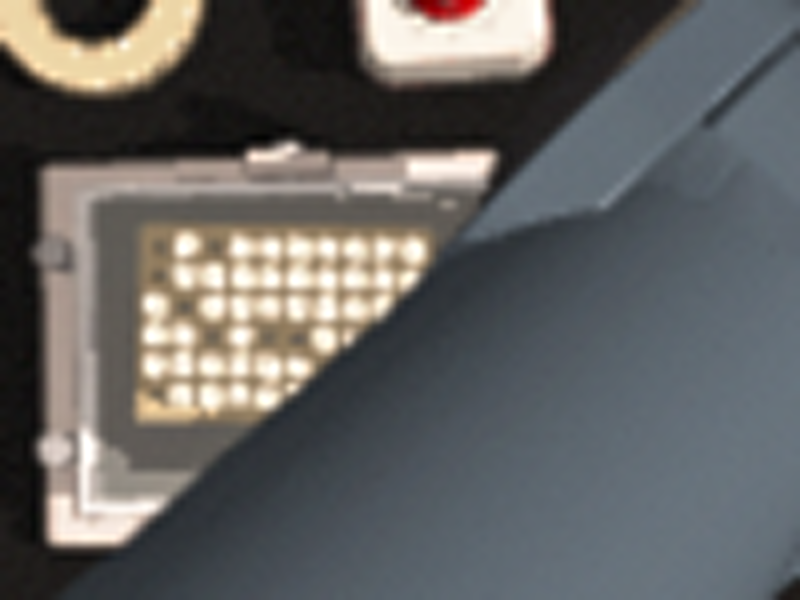

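Request:
play_rows --rows '[0, 0, 0, 0, 0, -5, 230, 0, 0, 0, 0, 0, -10, 230, 0, 0, 0, 0, 0, -15, 230, 0, 0, 0, 0, 0, -20, 230, 0, 0, 0, 0, 0, -25, 230]'

```text
t: 5.07
ee_pos: [0.4876, -0.1419, 0.0792]
ee_rot: [[0.424, -0.906, 0.001], [-0.906, -0.424, -0.002], [0.002, -0.0, -1.0]]
force: [-2.8, -4.5, 2.9]
gripper_width: 0.034
```

Request:
play_rows --rows '[0, 0, 0, 0, 0, 0, 230, 0, 0, 0, 0, 0, 0, 200, 0, 0, 0, 0, 0, 0, 120, 0, 0, 0, 0, 0, 0, 60, 0, 0, 0, 0, 0, 0, 60]'

```text
t: 5.48
ee_pos: [0.4885, -0.1396, 0.0785]
ee_rot: [[0.427, -0.904, 0.001], [-0.904, -0.427, 0.001], [-0.0, -0.001, -1.0]]
force: [0.4, -0.1, 0.4]
gripper_width: 0.0648
```

Request:
play_rows --rows '[0, 0, 0.02, 0, 0, 0, 60, 0, 0, 0.06, 0, 0, 0, 60, 0, -0.01, 0.1, 0, 0, 0, 60, 0, -0.05, 0.11, 0, 0, 0, 60, 0, -0.09, 0.12, 0, 0, 0, 60]'

```text
t: 5.9
ee_pos: [0.4907, -0.2278, 0.2004]
ee_rot: [[0.435, -0.9, 0.004], [-0.9, -0.435, 0.001], [0.001, -0.004, -1.0]]
force: [1.0, -1.5, -0.1]
gripper_width: 0.0655
```

Request:
play_rows --rows '[0, -0.04, 0.01, 0, 0, 0, 60, 0, -0.08, 0.02, 0, 0, 0, 60, 0, -0.08, 0.02, 0, 0, 0, 60]'

```text
t: 6.15
ee_pos: [0.4863, -0.3199, 0.2219]
ee_rot: [[0.417, -0.909, 0.005], [-0.909, -0.417, -0.009], [0.01, -0.001, -1.0]]
force: [-0.5, -0.5, 1.4]
gripper_width: 0.0652
```

Run:
```python
from m import *
b=Cam("side");b.zoom(195,150,295,230,8,"pics/s6.png");np.save("s6.npy",b.f)
a=Cam("top");a.zoom(200,170,300,245,8,"pics/t6.png");np.save("t6.npy",a.f)
```

```text
(no output)
```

View pics/s6.png

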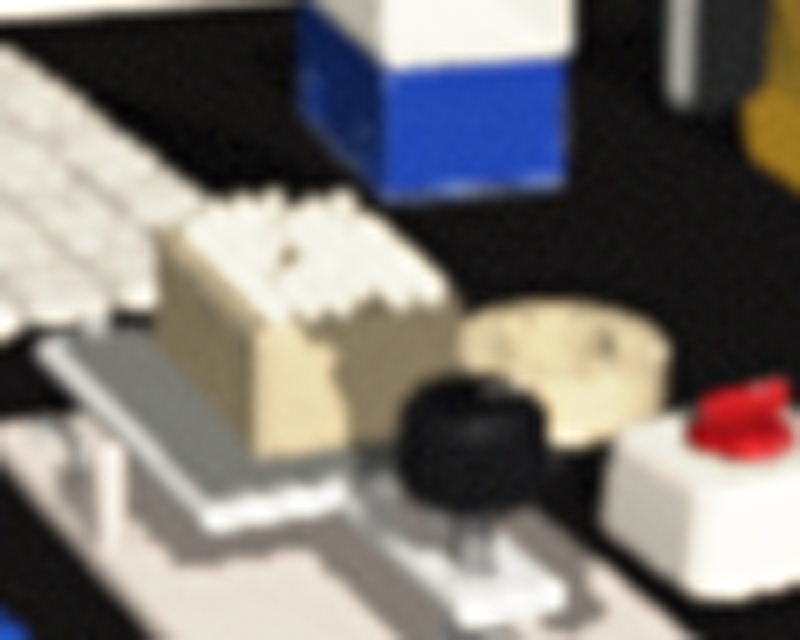

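View pics/t6.png

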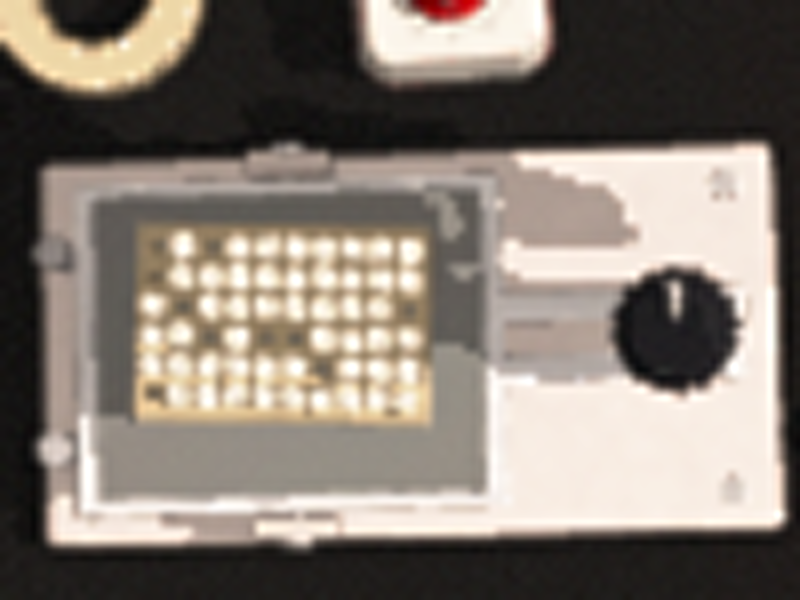

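```bash
cat > tilt.py <<'E'
from m import *
from scipy.ndimage import map_coordinates
def edge(c,p,q,sign,half=2.2,n=40):
    g=cv2.cvtColor(c.f,cv2.COLOR_BGR2GRAY).astype(float)
    p=np.array(p,float);q=np.array(q,float);d=(q-p)/np.linalg.norm(q-p);nn=np.array([-d[1],d[0]])
    ss=np.linspace(-half,half,45);pts=[]
    for it in np.linspace(.08,.92,n):
        c0=p+(q-p)*it;P=c0+ss[:,None]*nn
        v=map_coordinates(g,[P[:,1],P[:,0]],order=1)
        gr=np.gradient(v)*sign; w=np.clip(gr,0,None); i=w.argmax()
        lo,hi=max(0,i-9),min(45,i+10); 
        if w[i]>1: pts.append(c0+nn*(w[lo:hi]*ss[lo:hi]).sum()/w[lo:hi].sum())
    pts=np.array(pts);
    for _ in range(3):
        m=pts.mean(0);u,s,vt=np.linalg.svd(pts-m);r=(pts-m)@vt[1];k=abs(r)<max(.1,2*r.std());pts=pts[k]
    m=pts.mean(0);vt=np.linalg.svd(pts-m)[2];d2=vt[0]*np.sign(vt[0]@d);L=np.linalg.norm(q-p)/2
    return m-d2*L,m+d2*L,((pts-m)@vt[1]).std(),len(pts)
def normal(c,e):
    r=c.ray([e[0],e[1]]);n=np.cross(r[0],r[1]);return n/np.linalg.norm(n)
E
python3 - <<'E'
from tilt import *
np.set_printoptions(precision=4,suppress=True)
b=Cam("side");a=Cam("top")
Z=(195,150)
z=lambda p:zt(p,Z,8)
# plate edges
S=(185,165)
# -y direction d=(sin, -cos): yaw from plate (image pts in sz coordinates)
Es={"plate low":edge(b,zt((60,225),S),zt((230,420),S),-1)}
# yaw of stand from plate edge assuming horizontal
for k,e in Es.items():
    n=normal(b,e);print(k,e, "yaw dir", np.degrees(np.arctan(-n[0]/n[1]))) # n0*dx+n1*dy=0 -> dx/dy=-n1/n0
for k,e in {"up":edge(b,z((62,352)),z((205,500)),1),"low":edge(b,z((45,355)),z((205,528)),-1)}.items():
    n=normal(b,e);print(k,e)
    for y in (2.0,2.5,3.0):
        d=np.array([np.sin(np.radians(y)),-np.cos(np.radians(y))]);print(y,"tilt(+=knob end up)",-(n[:2]@d)/n[2])
n=normal(b,Es["plate low"])
for y in (2.0,2.5,3.0):
    d=np.array([np.sin(np.radians(y)),-np.cos(np.radians(y))]);print(y,"plate tilt",-(n[:2]@d)/n[2])
# sanity: initial
f=cv2.imread("pics/side0.png");b.f=f
for k,e in {"up":edge(b,z((62,340)),z((205,520)),1),"low":edge(b,z((45,350)),z((207,545)),-1)}.items():
    n=normal(b,e);y=2.5;d=np.array([np.sin(np.radians(y)),-np.cos(np.radians(y))]);print("init",k,e,-(n[:2]@d)/n[2])
E
```

```text
plate low (array([196.2957, 209.58  ]), array([230.736 , 248.1917]), np.float64(0.1343412004293659), 36) yaw dir -86.99744716923615
up (array([202.5546, 192.9005]), array([220.2212, 211.5996]), np.float64(0.08524758147805003), 35)
2.0 tilt(+=knob end up) -0.004618159680575829
2.5 tilt(+=knob end up) -0.015718508166953315
3.0 tilt(+=knob end up) -0.026817659628077212
low (array([199.8198, 194.2888]), array([220.5316, 215.2331]), np.float64(0.384495328961482), 40)
2.0 tilt(+=knob end up) 0.02165241976513497
2.5 tilt(+=knob end up) 0.010917460059059922
3.0 tilt(+=knob end up) 0.0001816689461327216
2.0 plate tilt 0.024535328226905906
2.5 plate tilt 0.012299371556135679
3.0 plate tilt 6.247824060249455e-05
init up (array([202.6787, 191.857 ]), array([220.8994, 214.078 ]), np.float64(0.12280886483926404), 38) -0.0782755345973163
init low (array([200.2883, 193.2289]), array([220.6182, 217.5373]), np.float64(0.3241513610534698), 40) -0.06030651564232663
```

Run:
```python
from m import *
a=Cam("top")
g=cv2.cvtColor(a.f,cv2.COLOR_BGR2GRAY)
k=cv2.resize(g[200:224,272:298],None,fx=16,fy=16,interpolation=cv2.INTER_CUBIC)
m=(k<90).astype(np.uint8)*255
c=max(cv2.findContours(m,0,2)[0],key=cv2.contourArea);(h,r)=cv2.minEnclosingCircle(cv2.convexHull(c));print(h,r)
disc=np.zeros_like(m);cv2.circle(disc,tuple(int(v) for v in h),int(r*.82),255,-1)
w=np.where((disc>0)&(k>70),k.astype(float)-70,0);ys,xs=np.nonzero(w);W=w[ys,xs]
cx,cy=(xs*W).sum()/W.sum(),(ys*W).sum()/W.sum();print(cx,cy)
p=a.plane([((h[0]+.5)/16-.5+272,(h[1]+.5)/16-.5+200),((cx+.5)/16-.5+272,(cy+.5)/16-.5+200)],.088)
d=p[1]-p[0];print(p,np.degrees(np.arctan2(d[1],d[0])))
C=np.cov(np.c_[xs,ys].T,aweights=W);v=np.linalg.eigh(C)[1][:,1];print("axis img",v)
print(ctrl.get_state()["q"])
```

```text
(197.05255126953125, 177.2579345703125) 125.45370483398438
198.88095944864614 113.76640380991714
[[ 0.4870005  -0.14099525  0.088     ]
 [ 0.49612029 -0.14111557  0.088     ]] -0.755865046378587
axis img [0.04059819 0.99917555]
[-13.20181782  28.56806057  57.24289393 105.98578032 -27.52102866
  60.72808816  -9.748251  ]
```

Request:
play_rows --rows '[-0.01, 0.04, 0, 0, 0, -5, 160, -0.02, 0.08, 0, 0, 0, -10, 255, -0.03, 0.12, 0, 0, 0, -15, 255, -0.036, 0.16, 0, 0, 0, -20, 255, -0.04, 0.2, 0, 0, 0, -25, 255]'

```text
t: 6.82
ee_pos: [0.4468, -0.1093, 0.2173]
ee_rot: [[0.008, -1.0, -0.003], [-1.0, -0.008, 0.001], [-0.001, 0.003, -1.0]]
force: [1.1, -0.2, 0.6]
gripper_width: 0.0045
```

Request:
play_rows --rows '[-0.005, 0.025, -0.01, 0, 0, 0, 255, -0.006, 0.048, -0.03, 0, 0, 0, 255, -0.006, 0.048, -0.04, 0, 0, 0, 255, -0.006, 0.048, -0.04, 0, 0, 0, 255]'

```text
t: 7.15
ee_pos: [0.4405, -0.0613, 0.1763]
ee_rot: [[0.017, -1.0, -0.005], [-1.0, -0.017, 0.001], [-0.001, 0.005, -1.0]]
force: [0.9, -0.7, 0.4]
gripper_width: -0.0
```

Request:
play_rows --rows '[0, -0.01, -0.01, 0, 0, 0, 255, 0, -0.01, -0.04, 0, 0, 0, 255, 0, -0.01, -0.07, 0, 0, 0, 255, 0, -0.01, -0.09, 0, 0, 0, 255, 0, -0.01, -0.098, 0, 0, 0, 255]'

```text
t: 7.57
ee_pos: [0.441, -0.0749, 0.0787]
ee_rot: [[0.01, -1.0, -0.004], [-1.0, -0.01, -0.0], [0.0, 0.004, -1.0]]
force: [0.3, -0.1, 0.7]
gripper_width: 0.0006
```

Run:
```python
from m import *
b=Cam("side");b.zoom(185,140,285,230,8,"pics/s7.png");print(ctrl.get_state()["ee_pos"])
```

```text
[ 0.44103305 -0.07503542  0.07871892]
```

View pics/s7.png

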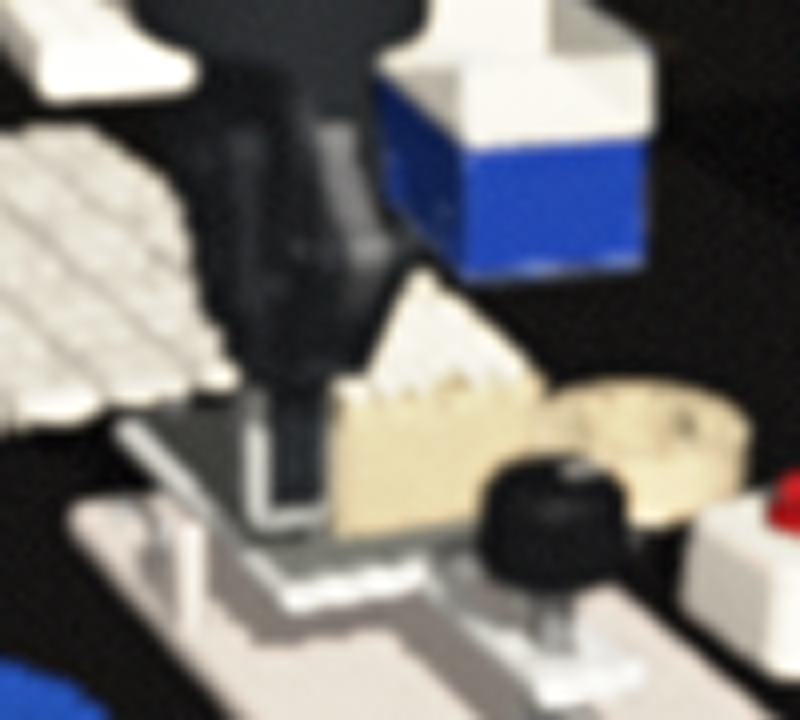

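Request:
play_rows --rows '[0, 0, -0.002, 0, 0, 0, 255, 0, 0, -0.004, 0, 0, 0, 255, 0, 0, -0.006, 0, 0, 0, 255, 0, 0, -0.008, 0, 0, 0, 255, 0, 0, -0.008, 0, 0, 0, 255]'

```text
t: 8.03
ee_pos: [0.4426, -0.075, 0.0727]
ee_rot: [[0.01, -1.0, 0.001], [-1.0, -0.01, 0.0], [-0.0, -0.001, -1.0]]
force: [-0.4, -0.4, 0.0]
gripper_width: 0.0001
```

Request:
play_rows --rows '[0, 0, -0.001, 0, 0, 0, 255, 0, 0, -0.001, 0, 0, 0, 255]'

```text
t: 8.2
ee_pos: [0.4424, -0.0751, 0.0715]
ee_rot: [[0.01, -1.0, 0.0], [-1.0, -0.01, 0.0], [-0.0, -0.0, -1.0]]
force: [-0.4, 0.8, 0.0]
gripper_width: -0.0001
```

Request:
play_rows --rows '[0, 0, -0.001, 0, 0, 0, 255, 0, 0, -0.001, 0, 0, 0, 255]'

```text
t: 8.37
ee_pos: [0.4422, -0.0752, 0.0703]
ee_rot: [[0.01, -1.0, -0.0], [-1.0, -0.01, -0.0], [0.0, 0.0, -1.0]]
force: [-0.2, -0.2, 0.4]
gripper_width: 0.0002
```

Request:
play_rows --rows '[0, 0, -0.001, 0, 0, 0, 255, 0, 0, -0.001, 0, 0, 0, 255]'

```text
t: 8.53
ee_pos: [0.4422, -0.0752, 0.0693]
ee_rot: [[0.01, -1.0, -0.0], [-1.0, -0.01, -0.0], [0.0, 0.0, -1.0]]
force: [-0.4, -0.1, 0.3]
gripper_width: 0.0002
```

Request:
play_rows --rows '[0, 0, -0.001, 0, 0, 0, 255, 0, 0, -0.001, 0, 0, 0, 255]'

```text
t: 8.7
ee_pos: [0.4421, -0.0752, 0.0682]
ee_rot: [[0.01, -1.0, -0.0], [-1.0, -0.01, -0.0], [0.0, 0.0, -1.0]]
force: [0.9, -0.2, 0.9]
gripper_width: 0.0
```

Request:
play_rows --rows '[0, 0, -0.001, 0, 0, 0, 255, 0, 0, -0.001, 0, 0, 0, 255]'

```text
t: 8.87
ee_pos: [0.4423, -0.0753, 0.0679]
ee_rot: [[0.009, -1.0, -0.0], [-1.0, -0.009, 0.001], [-0.001, -0.0, -1.0]]
force: [-2.1, 1.2, 8.3]
gripper_width: -0.0002
```

Contact at the knob end came at TCP z ≈ 0.0680, which is the platform top at 46.0 mm. Now the far end.

Request:
play_rows --rows '[0, 0, 0.02, 0, 0, 0, 255, 0, 0.005, 0.05, 0, 0, 0, 255, -0.002, 0.04, 0.06, 0, 0, 0, 255, -0.004, 0.07, 0.06, 0, 0, 0, 255, -0.005, 0.093, 0.05, 0, 0, 0, 255]'

```text
t: 9.28
ee_pos: [0.4386, 0.0199, 0.1189]
ee_rot: [[0.011, -1.0, 0.004], [-1.0, -0.011, 0.002], [-0.002, -0.004, -1.0]]
force: [0.7, 0.8, -0.8]
gripper_width: -0.0001
```

Request:
play_rows --rows '[0, 0, -0.015, 0, 0, 0, 255, 0, 0, -0.03, 0, 0, 0, 255, 0, 0, -0.04, 0, 0, 0, 255, 0, 0, -0.046, 0, 0, 0, 255, 0, 0, -0.046, 0, 0, 0, 255]'

```text
t: 9.7
ee_pos: [0.4365, 0.0176, 0.0705]
ee_rot: [[0.009, -1.0, -0.002], [-1.0, -0.009, -0.001], [0.001, 0.002, -1.0]]
force: [-0.0, 0.3, 0.3]
gripper_width: 0.0001
```

Request:
play_rows --rows '[0, 0, 0, 0, 0, 0, 255, 0, 0, 0, 0, 0, 0, 255]'

```text
t: 9.87
ee_pos: [0.4377, 0.0175, 0.0718]
ee_rot: [[0.009, -1.0, 0.001], [-1.0, -0.009, -0.0], [0.0, -0.001, -1.0]]
force: [0.2, -0.2, 0.2]
gripper_width: -0.0
```

Request:
play_rows --rows '[0, 0, -0.001, 0, 0, 0, 255, 0, 0, -0.002, 0, 0, 0, 255]'

```text
t: 10.03
ee_pos: [0.4377, 0.0178, 0.0698]
ee_rot: [[0.01, -1.0, 0.001], [-1.0, -0.01, 0.0], [-0.0, -0.001, -1.0]]
force: [0.5, -0.2, -0.4]
gripper_width: -0.0001
```

Request:
play_rows --rows '[0, 0, -0.001, 0, 0, 0, 255, 0, 0, -0.001, 0, 0, 0, 255]'

```text
t: 10.2
ee_pos: [0.4372, 0.0178, 0.0684]
ee_rot: [[0.01, -1.0, 0.0], [-1.0, -0.01, 0.0], [-0.0, -0.0, -1.0]]
force: [0.4, -0.1, -1.1]
gripper_width: 0.0002
```

Request:
play_rows --rows '[0, 0, -0.001, 0, 0, 0, 255, 0, 0, -0.001, 0, 0, 0, 255]'

```text
t: 10.37
ee_pos: [0.4373, 0.0178, 0.0681]
ee_rot: [[0.009, -1.0, -0.0], [-1.0, -0.009, 0.002], [-0.002, 0.0, -1.0]]
force: [-3.6, 0.3, 11.7]
gripper_width: 0.0
```

The far end made contact at TCP z ≈ 0.0682–0.0683, about 0.3 mm higher over 93 mm. That puts the tilt at about -0.003 rad, so it's level, and the pointer lining up with the stand's x agrees. Next, the rack's pose from the unobstructed picture.

Request:
play_rows --rows '[0, 0, 0.02, 0, 0, 0, 255, 0, 0, 0.06, 0, 0, 0, 200, 0, 0, 0.1, 0, 0, 7, 120, 0.01, -0.01, 0.12, 0, 0, 14, 60, 0.02, -0.02, 0.13, 0, 0, 21, 0]'

```text
t: 10.78
ee_pos: [0.4587, -0.0014, 0.2001]
ee_rot: [[0.376, -0.927, 0.005], [-0.927, -0.376, 0.002], [0.0, -0.005, -1.0]]
force: [0.9, 0.1, -0.5]
gripper_width: 0.0477
```

Run:
```python
from m import *
np.set_printoptions(precision=4,suppress=True)
a=Cam("top");a.f=np.load("t6.npy")
h=cv2.cvtColor(a.f,cv2.COLOR_BGR2HSV)[192:226,213:258]
k=cv2.resize(h,None,fx=8,fy=8,interpolation=cv2.INTER_LINEAR)
m=((k[:,:,1]>55)|(k[:,:,2]>225)).astype(np.uint8)*255
cv2.imwrite("pics/m.png",m)
m=cv2.morphologyEx(m,cv2.MORPH_CLOSE,np.ones((25,25)));m=cv2.morphologyEx(m,cv2.MORPH_OPEN,np.ones((60,60)))
c=max(cv2.findContours(m,0,2)[0],key=cv2.contourArea);q=cv2.boxPoints(cv2.minAreaRect(c))
P=a.plane((q+.5)/8-.5+np.array([213,192]),.082);print(P,P.mean(0))
P=a.plane(zt([(137,225),(430,228),(430,425),(135,422)],(200,170),8),.082);print(P,P.mean(0))
for i,j in((0,1),(3,2)): d=P[j]-P[i];print("eye",np.degrees(np.arctan2(d[0],-d[1])))
```

```text
[[ 0.4564  0.0143  0.082 ]
 [ 0.5145  0.0156  0.082 ]
 [ 0.5157 -0.0708  0.082 ]
 [ 0.4578 -0.0718  0.082 ]] [ 0.4861 -0.0282  0.082 ]
[[ 0.5142  0.0152  0.082 ]
 [ 0.515  -0.0701  0.082 ]
 [ 0.458  -0.0713  0.082 ]
 [ 0.457   0.0142  0.082 ]] [ 0.486 -0.028  0.082]
eye 0.5177788975572344
eye 0.6673135492553673
```

View pics/m.png

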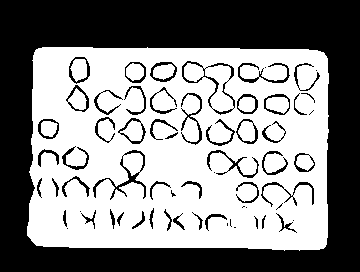

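Request:
play_rows --rows '[0.005, -0.005, 0, 0, 0, 7, 0, 0.01, -0.01, 0, 0, 0, 14, 0, 0.015, -0.015, 0, 0, 0, 21, 0, 0.02, -0.02, 0, 0, 0, 28, 0, 0.027, -0.026, 0, 0, 0, 35, 0]'

```text
t: 11.25
ee_pos: [0.4835, -0.0282, 0.1966]
ee_rot: [[0.836, -0.548, -0.002], [-0.548, -0.836, 0.001], [-0.002, 0.0, -1.0]]
force: [0.3, 0.5, -0.6]
gripper_width: 0.0854
```

Request:
play_rows --rows '[0, 0, 0, 0, 0, 7, 0, 0, 0, 0, 0, 0, 14, 0, 0, 0, 0, 0, 0, 21, 0, 0, 0, 0, 0, 0, 28, 0, 0, 0, 0, 0, 0, 33.5, 0]'

```text
t: 11.67
ee_pos: [0.4835, -0.0282, 0.1966]
ee_rot: [[1.0, 0.004, -0.002], [0.004, -1.0, 0.0], [-0.002, -0.0, -1.0]]
force: [0.0, 0.6, -0.0]
gripper_width: 0.0856
```

Request:
play_rows --rows '[0, 0, -0.03, 0, 0, 0, 0, 0, 0, -0.05, 0, 0, 0, 0, 0, 0, -0.06, 0, 0, 0, 0, 0, 0, -0.06, 0, 0, 0, 0, 0, 0, -0.06, 0, 0, 0, 0]'

```text
t: 12.08
ee_pos: [0.484, -0.0285, 0.1371]
ee_rot: [[1.0, -0.001, -0.001], [-0.001, -1.0, -0.001], [-0.001, 0.001, -1.0]]
force: [-0.4, 0.3, 0.9]
gripper_width: 0.0853
```

Run:
```python
from m import *
print(ctrl.get_state())
b=Cam("side");b.zoom(185,130,285,230,7,"pics/s8.png")
a=Cam("top");a.zoom(190,150,300,245,7,"pics/t8.png")
```

```text
{'t': 12.0833, 'q': array([-34.74629641,  21.25412978,  41.06280605, 121.62433154,
       -20.04350291,  43.87620863,  19.0450563 ]), 'joint_vel': array([-0.60780966, -1.4484205 ,  0.79508732, -1.38437926,  0.13552163,
        0.11590619,  0.2126196 ]), 'tau': array([ 3.48583586e-02, -3.07909656e+01,  5.29786572e+00, -1.63675654e+01,
       -1.59743655e-02,  3.04012571e-02,  9.10300703e-03]), 'ee_pos': array([ 0.48397211, -0.0285041 ,  0.13710617]), 'ee_rot': array([[ 9.99999274e-01, -5.63100892e-04, -1.06523936e-03],
       [-5.63647616e-04, -9.99999710e-01, -5.13009495e-04],
       [-1.06495018e-03,  5.13609542e-04, -9.99999301e-01]]), 'force': array([-0.40952688,  0.30399195,  0.94492775]), 'ft_torque': array([-0.00650397,  0.03779804,  0.01314941]), 'gripper_width': 0.085273884275031}
```

View pics/s8.png

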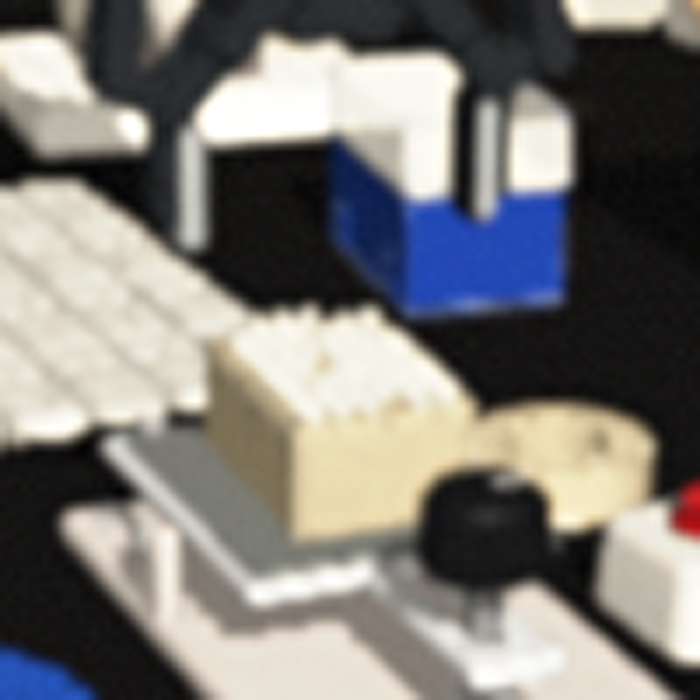

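View pics/t8.png

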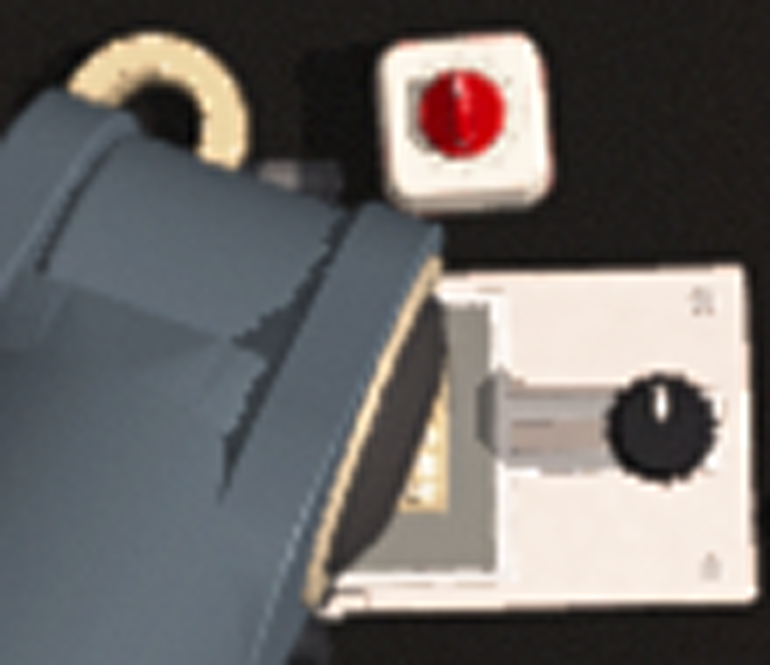

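Request:
play_rows --rows '[0.002, 0.0005, -0.015, 0, 0, 0.6, 0, 0.002, 0.0005, -0.03, 0, 0, 0.6, 0, 0.002, 0.0005, -0.045, 0, 0, 0.6, 0, 0.002, 0.0005, -0.05, 0, 0, 0.6, 0, 0.002, 0.0005, -0.055, 0, 0, 0.6, 0]'

```text
t: 12.6
ee_pos: [0.4867, -0.0277, 0.0827]
ee_rot: [[1.0, 0.011, 0.001], [0.011, -1.0, 0.0], [0.001, -0.0, -1.0]]
force: [0.3, -0.0, 0.2]
gripper_width: 0.0852
```

Request:
play_rows --rows '[0, 0, -0.005, 0, 0, 0, 0, 0, 0, -0.01, 0, 0, 0, 0, 0, 0, -0.013, 0, 0, 0, 0, 0, 0, -0.013, 0, 0, 0, 0]'

```text
t: 12.93
ee_pos: [0.4861, -0.0277, 0.0692]
ee_rot: [[1.0, 0.011, -0.0], [0.011, -1.0, 0.0], [-0.0, -0.0, -1.0]]
force: [0.1, 0.2, 0.2]
gripper_width: 0.0855
```

Request:
play_rows --rows '[0, 0, 0, 0, 0, 0, 40, 0, 0, 0, 0, 0, 0, 65, 0, 0, 0, 0, 0, 0, 75, 0, 0, 0, 0, 0, 0, 80, 0, 0, 0, 0, 0, 0, 84]'

```text
t: 13.35
ee_pos: [0.4864, -0.0277, 0.0697]
ee_rot: [[1.0, 0.011, 0.0], [0.011, -1.0, 0.0], [0.0, -0.0, -1.0]]
force: [-0.9, 0.7, 3.5]
gripper_width: 0.0578
```

Request:
play_rows --rows '[0, 0, 0, 0, 0, 0, 90, 0, 0, 0, 0, 0, 0, 100, 0, 0, 0, 0, 0, 0, 120, 0, 0, 0, 0, 0, 0, 140, 0, 0, 0, 0, 0, 0, 140]'

```text
t: 13.77
ee_pos: [0.4863, -0.0277, 0.0699]
ee_rot: [[1.0, 0.011, 0.0], [0.011, -1.0, 0.001], [0.0, -0.001, -1.0]]
force: [-1.6, 0.2, 5.1]
gripper_width: 0.0568
```

Request:
play_rows --rows '[0, 0, 0, 0, 0, 0, 200, 0, 0, 0.001, 0, 0, 0, 200, 0, 0, 0.003, 0, 0, 0, 200, 0, 0, 0.006, 0, 0, 0, 200, 0, 0, 0.01, 0, 0, 0, 200]'

```text
t: 14.18
ee_pos: [0.4859, -0.0277, 0.0794]
ee_rot: [[1.0, 0.011, -0.001], [0.011, -1.0, -0.0], [-0.001, 0.0, -1.0]]
force: [-0.4, 0.1, -1.6]
gripper_width: 0.057
```

Run:
```python
from m import *
b=Cam("side");b.zoom(185,130,285,230,7,"pics/s9.png")
```

```text
(no output)
```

View pics/s9.png

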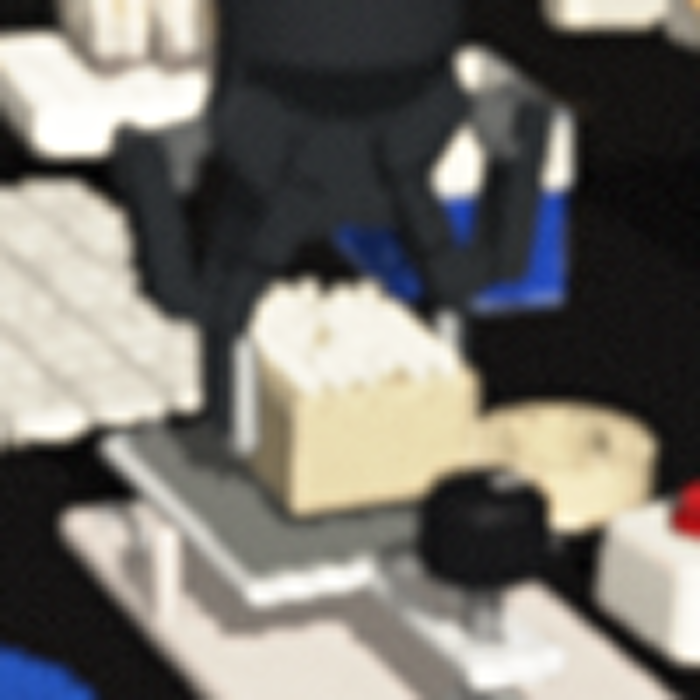

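The rack is held centrally, is 1 cm up and looks untipped. I'll lift the rest.

Request:
play_rows --rows '[0, 0, 0.005, 0, 0, 0, 200, 0, 0, 0.012, 0, 0, 0, 200, 0, 0, 0.02, 0, 0, 0, 200, 0, 0, 0.028, 0, 0, 0, 200, 0, 0, 0.036, 0, 0, 0, 200]'

```text
t: 14.65
ee_pos: [0.4864, -0.0278, 0.1164]
ee_rot: [[1.0, 0.011, 0.001], [0.011, -1.0, 0.0], [0.001, -0.0, -1.0]]
force: [0.2, -0.0, -1.5]
gripper_width: 0.0573
```

Request:
play_rows --rows '[0, 0, 0.008, 0, 0, 0, 200, 0, 0, 0.016, 0, 0, 0, 200, 0, 0, 0.024, 0, 0, 0, 200, 0, 0, 0.032, 0, 0, 0, 200, 0, 0, 0.04, 0, 0, 0, 200]'

```text
t: 15.07
ee_pos: [0.4862, -0.0277, 0.1562]
ee_rot: [[1.0, 0.011, 0.0], [0.011, -1.0, 0.0], [0.0, -0.0, -1.0]]
force: [-0.4, 0.7, -1.8]
gripper_width: 0.057
```

Request:
play_rows --rows '[0, 0, 0.007, 0, 0, 0, 200, 0, 0, 0.011, 0, 0, 0, 200, 0, 0, 0.014, 0, 0, 0, 200, 0, 0, 0.015, 0, 0, 0, 200, 0, 0, 0.015, 0, 0, 0, 200]'

```text
t: 15.48
ee_pos: [0.4862, -0.0277, 0.1704]
ee_rot: [[1.0, 0.011, 0.0], [0.011, -1.0, 0.0], [0.0, -0.0, -1.0]]
force: [0.4, 1.0, -2.6]
gripper_width: 0.0572
```

Request:
play_rows --rows '[0, 0, 0, 0, 0, 0, 200, 0, 0, 0, 0, 0, 0, 200, 0, 0, 0, 0, 0, 0, 200, 0, 0, 0, 0, 0, 0, 200, 0, 0, 0, 0, 0, 0, 200]'

```text
t: 15.9
ee_pos: [0.4862, -0.0278, 0.1702]
ee_rot: [[1.0, 0.011, -0.0], [0.011, -1.0, -0.0], [-0.0, 0.0, -1.0]]
force: [-1.3, -0.5, -2.4]
gripper_width: 0.0569
```

Run:
```python
from m import *
s=ctrl.get_state();print(s["t"],s["ee_pos"],s["ee_rot"],s["force"],s["joint_vel"],s["gripper_width"])
b=Cam("side");b.zoom(185,110,295,230,6,"pics/s10.png")
a=Cam("top");a.zoom(190,140,330,245,5,"pics/t10.png")
```

```text
15.9 [ 0.48615539 -0.02775445  0.17021632] [[ 9.99935946e-01  1.13162095e-02 -2.17793411e-04]
 [ 1.13161926e-02 -9.99935967e-01 -7.90707796e-05]
 [-2.18674246e-04  7.66011226e-05 -9.99999973e-01]] [-1.26593695 -0.54546423 -2.35562075] [ 0.04570073 -0.07460015  0.10557686 -0.15417691  0.05050695  0.07805378
 -0.01123342] 0.056904152135351285
```

View pics/s10.png

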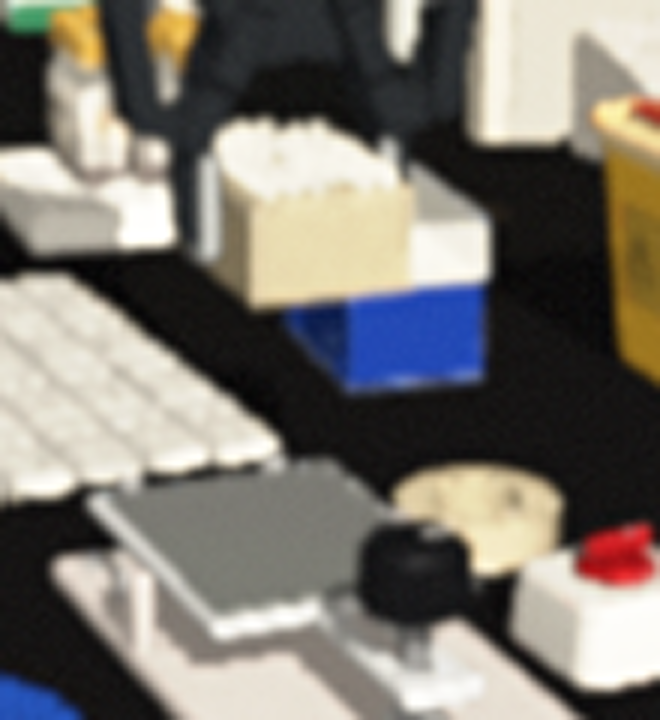

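View pics/t10.png

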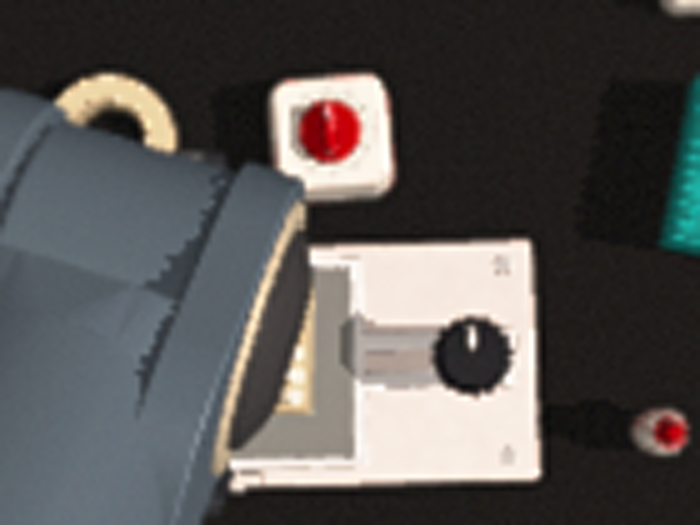

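The rack hangs level about 10 cm above the platform, the knob is unchanged, and the timer, tape and dropper are where they were. Handing in.

Run:
```python
from cell import ctrl
print(ctrl.hand_in())
```

```text
the job is handed in; nothing more can be done
None
```

The platform is level to within about 0.003 rad by touch. The robot is holding the rack about 10 cm above it, level and still. I handed the job in at about 16 s of the 61 s limit.

**Levelling:** I turned the knob about 110° clockwise in a single grip, although the task text said it would need more than one. I checked the level by touching the platform gently at both ends. The knob end read 46.0 mm and the far end about 0.3 mm higher, which puts the tilt at roughly -0.003 rad. The knob's white pointer also lines up with the stand's x axis to within about 3°, which I took as a sign of its level position.

**Holding the rack:** I gripped it across its 58 mm width and lifted it straight up 100 mm. At hand-in the tool's tilt was 0.01°, the joints were at rest, the grip width was 57 mm and the load about 2 N. The last side picture shows the rack untipped.

**Bystanders:** In the last pictures the timer, tape and dropper stand where they were; the arm partly hides the tape from above.

**Checks that disagreed:**
- **Camera tilt:** Estimates from the platform's edges were too coarse to use, ranging from -0.027 to about 0 rad, so I relied on the touch readings.
- **Rack direction:** The rack's 86 mm length lay along the stand's y axis, not its x as described, so I gripped by what the pictures showed.

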